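Refit the matched bearing caps of a countershaft

TASK

Each of the two split bearings of this countershaft has its own cap, whose notched ends take the upright lugs (dogs) on the bearing's leaning joint face; it goes down only there and only one way round. The caps have been mixed up: the one now standing on top of the dogs of one bearing belongs on the other bearing, and of the two caps lying on the bench one is for this bearing and the other is a stray from another machine. Set both bearings' own caps gently in place so that they lie fully down on their joint faces; leave the stray cap where it lies and do not disturb the tub and the two wooden blocks.

Things in the scene. Friction and masses are not known exactly. Their poses are not given: they have to be found in the camera images.
- cap_a: cap of housing_a: grey cast bearing cap, arch 46 mm high, flat ears 18 mm thick, 140 mm long, 50 mm wide, half bore radius 27.5 mm, 0.35 to 0.65 kg. Origin: centre of the joint face (underside); x along its length, y along the shaft, z out of the arch. Ear notches: two at the -x end (y = -14 and +14 mm), one mid +x end. Starts joint face down on the bench in one of two places right of the stand.
- cap_b: cap of housing_b: size, weight and axes as cap_a, but one notch in the middle of the -x end and one at the +x end centred at y = +14 mm. Starts standing on the dogs of housing_a, 10 mm above its joint face and parallel to it, the same way round as a seated cap (+x uphill).
- cap_c: stray cap, fits neither housing: size and axes as cap_a, two notches at the -x end (y = -14 and +14 mm) and one at the +x end centred at y = -14 mm. Starts joint face down in the other of the two places on the bench, and stays there.
- housing_a: fixed lower half of a split bearing. Origin under its foot, 12 mm above the bench; y along the shaft, +x to the high side. Joint face 140 x 50 mm, through the shaft axis 88 mm above the origin, leaning 25 deg to -x: a seated cap has its origin at (0, 0, 0.088), x = (0.906, 0, 0.423), z = (-0.423, 0, 0.906) in this frame. Dogs: two at the low -x end (y = -14, +14 mm), one mid high end.
- housing_b: the other lower half, as housing_a and 140 mm along the shaft from it (which is left varies); dogs: one mid low end, one at the high end at y = +14 mm. Dogs: dark steel, upright on the joint face, 11 mm wide, 10 mm long, 10 mm tall, top 4 mm bevelled by 2 mm, flush with the ends; 1.5 mm slack each side in the notches of the right cap.
- stand: fixed base plate of the countershaft (138 x 220 x 12 mm), with the 20 mm shaft along its y axis, 100 mm above the bench and 232 mm long, carrying a belt pulley 76 mm in diameter and 22 mm wide midway between the two bearings. Origin: centre of the underside.
- glue_tub: bystander: open tub, 100 mm across, 92 mm high, in front of the two caps on the bench; origin under its centre
- block_2: bystander: wooden block 85 x 30 x 30 mm, in front of the stand; origin under its centre
- block_1: bystander: wooden block 60 x 34 x 24 mm, behind the two caps that lie on the bench; origin under its centre
- cap_a_low (a point): on the joint face of cap_a, 60 mm from its origin towards -x. All cap notches are 14 mm wide, cut 12 mm in from the ear's end and right through the 18 mm ear
- cap_a_high (a point): on the joint face of cap_a, 60 mm from its origin towards +x, the end that belongs uphill
- cap_a_top (a point): top of the arch of cap_a, 46 mm from its origin along z (a boss and brass grease nipple rise 13 mm above it). Grip a cap across its flat 50 mm sides at the arch, about 35 mm above its joint face: lower, the fingertips meet the shaft when it is on a bearing
- cap_b_low (a point): on the joint face of cap_b, 60 mm from its origin towards -x
- cap_b_high (a point): on the joint face of cap_b, 60 mm from its origin towards +x, the end that belongs uphill
- cap_b_top (a point): top of the arch of cap_b, 46 mm from its origin along z
- seat_a_low (a point): where cap_a_low lies when cap_a is seated: on the joint face of housing_a, 60 mm down the slope from the shaft axis
- seat_a_high (a point): where cap_a_high lies when seated, 60 mm up the slope from the shaft axis
- seat_a_top (a point): where cap_a_top lies when seated, 46 mm from the shaft axis square to the joint face
- seat_b_low (a point): where cap_b_low lies when cap_b is seated: on the joint face of housing_b, 60 mm down the slope from the shaft axis
- seat_b_high (a point): where cap_b_high lies when seated, 60 mm up the slope from the shaft axis
- seat_b_top (a point): where cap_b_top lies when seated, 46 mm from the shaft axis square to the joint face

How it is judged:
At the end, for the whole second after the job is handed in: cap_a is seated on housing_a and cap_b on housing_b: for each, the three points low, high and top lie within 4 mm of their seat points (so it is fully down and the right way round), and it is at rest; cap_c still lies flat on the bench (origin below 4 mm) (distance between cap_a_low and seat_a_low below 0.004 m and distance between cap_a_high and seat_a_high below 0.004 m and distance between cap_a_top and seat_a_top below 0.004 m and linear speed of each of cap_a, cap_b below 0.02 m/s and distance between cap_b_low and seat_b_low below 0.004 m and distance between cap_b_high and seat_b_high below 0.004 m and distance between cap_b_top and seat_b_top below 0.004 m and height (world z) of cap_c below 0.004 m); the robot touches nothing.
It fails at once if the stray cap is moved more than 20 mm (distance of cap_c from where it was at the start of the episode above 0.02 m).
It fails at once if the tub is moved more than 20 mm (distance of glue_tub from where it was at the start of the episode above 0.02 m).
It fails at once if the long wooden block is moved more than 20 mm (distance of block_2 from where it was at the start of the episode above 0.02 m).
It fails at once if the short wooden block is moved more than 20 mm (distance of block_1 from where it was at the start of the episode above 0.02 m).
It fails at once if a cap is forced or dropped on to a bearing (more than 120 N between them) (contact force between any of cap_a, cap_b and housing_a above 120 N or contact force between any of cap_a, cap_b and housing_b above 120 N).
It also fails if it takes over 51 s, if anything falls off the work surface, if the arm or the gripper's body presses on something with over 40 N, if the wrist force passes 120 N, or if a joint passes its speed limit or range.

ROBOT

A 7-joint arm with a two-finger parallel gripper is mounted at the origin on the work surface; the furniture and walls round the work are solid. World frame = base frame: x ahead of the robot, y to its left, z up, the work surface at z = 0. Lengths are in m, angles in rad, forces in N, time in s.
With the tool pointing down it reaches from about 0.425 to 0.925 m from the base axis. Payload 6.8 kg.
Tool frame: the origin (TCP) lies on the centre line of the jaws, within the pads' length; the fingertips stand 17 mm ahead of it and the grasp point (between the pads) lies 2 mm behind it; z points along the fingers, y is the line along which they close (so a half turn about z gives the same grasp; the last joint's range is limited). The gripper opens to 85 mm and grips with 20 to 120 N. Pads are 22 mm wide; open, the fingers measure 114 mm over their backs; the gripper's body (76 mm by 85 mm) begins 54 mm behind the grasp point. The pads swing forward as they close: fully open they stand 13 mm farther back than shut.
Start: joints at [-1.413, 0.477, 0.022, 1.555, -0.011, 1.109, -0.083], TCP at [0.177, 0.651, 0.248] pointing down, gripper open.
Joint ranges: [-2.96, 2.96], [-0.34, 2.1], [-1.41, 1.46], [0.24, 2.44], [-1.37, 4.51], [0.17, 1.92], [-2.96, 2.96]. Speed limits (rad/s): [2.39, 2.39, 3.14, 3.14, 3.14, 3.14, 3.14].

INTERFACE

Orientations are given as a rotation vector (axis times angle).
In Python, from plant import telemetry, eyes, ticket gives the robot as it stands. The module is installed in compiled form; this text tells all that it offers.
- The arm moves only by the shell command python3 -m inch 'ROWS' [FORCE]. ROWS is JSON, a list of rows, each an object of numbers: "dx", "dy", "dz": the shift along the tool's x, y, z in cm; "rx", "ry", "rz": the turn, a rotation vector about the tool's x, y, z in degrees; "jaw": the closure, from 0 (fully open) to 1 (shut). A call has 1 to 12 rows; each row shifts and turns the commanded pose from where the row before left it, along the tool's axes as they then stand; what a row does not reach is not made up. A row lasts 1/8 s, in which the tool goes at most 62.5 mm and 10.7 degrees, less where a joint would pass 70% of its speed; a pose out of reach is approached as far as the arm can. A call with a gripper value outside its range is refused whole. The fingers move at their own pace and stop on an object; FORCE is the grip in N (left out, the last holds). Time passes only in rows, so rows that do not move let the fingers close. It gives the time, the measured TCP pose, the force, the opening and the grip force at its end, in the units of the state.
- telemetry.sense(): the state, without advancing time (a new reading comes with each control period).
- eyes.snapshot(name): name is "scene" or "top" or "wrist"; returns a dict with "image" (480x640x3 uint8, blue, green, red), "mtx" (3x3 intrinsics, pixels), "dist" ([k1, k2, p1, p2, k3] as OpenCV has them; the pictures are not rectified), "cam_to_world" (4x4, takes a point from camera to world coordinates); the wrist camera has in their place "tool_from_camera" (4x4, takes a point from camera to tool coordinates, whose origin is the TCP and whose axes are the flange's). Camera axes: x right, y up, looking along -z (the intrinsics and any distortion apply to the point x, -y, -z); pixel columns grow to the right and rows downward; lengths in m; the calibration is good to about 2 mm. A picture is of the moment at which its call begins: read the wrist's pose just before it. There is no depth.
- ticket.job_done(): hands the job in; it is judged then, once.
The state is a dict: "time": time; "qpos": joint angles; "qd": joint speeds; "tau": joint torques, N m; "eef_pos": TCP position; "orientation": TCP orientation; "contact_force": force on the tool from outside, world axes, zero at the start; "wrist_torque": the same for the moment, N m; "width": finger opening in m; "grasp_force": force on a finger pad.
Only numpy, scipy, OpenCV 4.12 (cv2) and the standard library are available. Lean on these libraries where they do the work, as an engineer would, in place of code of your own. Each camera call takes 0.05 s, during which the arm holds its last target. There are 200 camera calls.

## Working session

There is one attempt and no reset: what is moved stays moved. The work goes in short steps, Python scripts to look and compute and a shell command to move; the robot and the scene stay as the last step left them, time stands still between calls to the robot, and variables do not carry over. Pictures are saved under pics/ and viewed, at most 10 in all, crops included, and the job is handed in when it is done.

```bash
mkdir -p pics; ls; python3 - <<'E'
from plant import telemetry, eyes
import cv2, numpy as np, pickle
print(telemetry.sense())
d={}
for n in ("scene","top","wrist"):
    s=eyes.snapshot(n); d[n]=s; cv2.imwrite(f"pics/{n}0.png",s["image"])
    print(n,s["mtx"],s["dist"],s.get("cam_to_world",s.get("tool_from_camera")))
pickle.dump(d,open("s0.pkl","wb"))
E
```

```text
pics
{'time': 0.0, 'qpos': array([-1.41307171,  0.47778705,  0.02233453,  1.55646296, -0.01153901,
        1.10929702, -0.0830765 ]), 'qd': array([ 1.52193381e-03, -7.45926554e-04,  7.45494793e-04,  2.27951654e-04,
       -9.93300198e-04, -4.66636681e-05,  9.16244514e-04]), 'tau': array([ 3.79850690e-04, -5.96452904e+01,  1.60761449e+00, -2.81203204e+01,
        1.23296547e-02,  9.27670626e-03, -1.42971876e-05]), 'eef_pos': array([0.17717599, 0.65074409, 0.24732947]), 'orientation': array([-4.16258594e-01, -3.11374676e+00,  2.86070690e-03]), 'contact_force': array([ 0.21535703,  1.41357466, -0.02347085]), 'wrist_torque': array([0.01820283, 0.01945529, 0.01224432]), 'grasp_force': 0.0, 'width': 0.08534692743247146}
scene [[587.39396188   0.         324.21242181]
 [  0.         587.39396188 248.0883801 ]
 [  0.           0.           1.        ]] [-0.01685806  0.          0.          0.          0.        ] [[ 0.87361318  0.23645515 -0.42531045 -0.11088593]
 [-0.48594786  0.37795616 -0.78803796 -0.97096346]
 [-0.02558693  0.89511905  0.44509235  0.68827175]
 [ 0.          0.          0
[... 180 characters left out ...]
 0.          0.          0.        ] [[ 0.02094128  0.99606429 -0.08612425  0.34045901]
 [-0.99954391  0.01898372 -0.02348607  0.05115337]
 [-0.02175868  0.08657679  0.99600754  1.21218993]
 [ 0.          0.          0.          1.        ]]
wrist [[410.45313208   0.         316.68710453]
 [  0.         410.45313208 239.9028006 ]
 [  0.           0.           1.        ]] [0.00098448 0.         0.         0.         0.        ] [[ 3.18640373e-04  9.52538405e-01  3.04418275e-01  7.88217373e-02]
 [ 9.99999905e-01 -2.12479446e-04 -3.81861140e-04  3.02406901e-04]
 [-2.99054775e-04  3.04418368e-01 -9.52538381e-01 -1.25360683e-01]
 [ 0.00000000e+00  0.00000000e+00  0.00000000e+00  1.00000000e+00]]
```

View pics/top0.png

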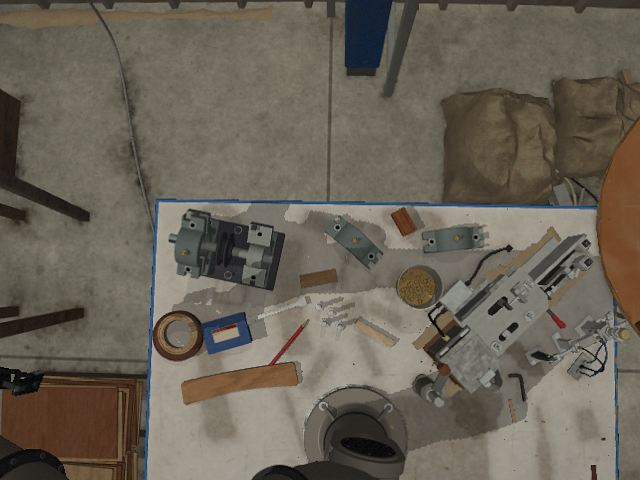

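View pics/scene0.png

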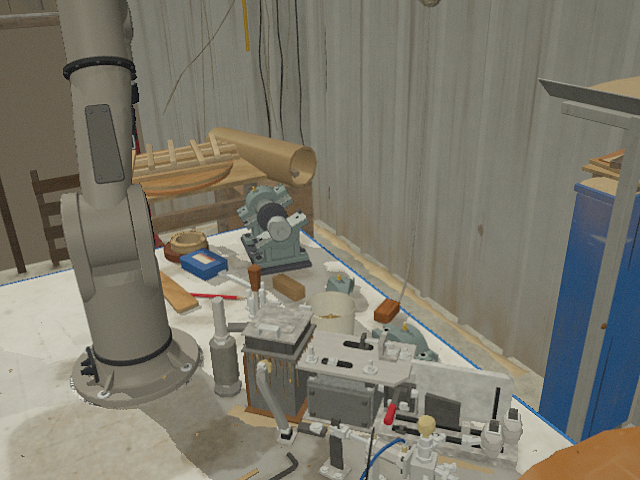

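The top view shows the stand at about (230,248) with a cap on its left bearing at (190,245). The bench caps are at about (354,240) and (453,239), the tub at (418,287), and the blocks at (320,278) and (403,220). Next, enlarged crops.

```bash
cat > h.py <<'E'
import numpy as np, cv2, pickle
from scipy.spatial.transform import Rotation as R
def ray(s,px,T=None):
    T=s["cam_to_world"] if T is None else T
    u=cv2.undistortPoints(np.array([[px]],float),s["mtx"],np.array(s["dist"]))[0,0]
    return T[:3,3],T[:3,:3]@np.array([u[0],-u[1],-1.])
def onz(s,px,z,T=None):
    o,d=ray(s,px,T); return o+d*(z-o[2])/d[2]
def proj(s,P,T=None):
    T=s["cam_to_world"] if T is None else T
    p=(np.atleast_2d(P)-T[:3,3])@T[:3,:3]; p=p*[1,-1,-1]
    return cv2.projectPoints(p,np.zeros(3),np.zeros(3),s["mtx"],np.array(s["dist"]))[0][:,0]
def tool(st):
    T=np.eye(4);T[:3,:3]=R.from_rotvec(st["orientation"]).as_matrix();T[:3,3]=st["eef_pos"];return T
E
python3 - <<'E'
import pickle,cv2,numpy as np
from h import *
d=pickle.load(open("s0.pkl","rb"));s=d["top"];im=s["image"]
a=cv2.resize(im[195:300,160:290],None,fx=6,fy=5.7,interpolation=cv2.INTER_CUBIC)
a=cv2.resize(im[200:296,162:290],(640,480),interpolation=cv2.INTER_CUBIC)
cv2.imwrite("pics/tc.png",a)
for n,p,z in [("cap1",(354,240),.046),("cap2",(453,239),.046),("tub",(418,287),.09),("b2",(320,278),.03),("b1",(403,220),.024),("pulley",(228,250),.1)]: print(n,onz(s,p,z).round(3))
E
```

```text
cap1 [0.451 0.009 0.046]
cap2 [ 0.458 -0.215  0.046]
tub [ 0.347 -0.129  0.09 ]
b2 [0.364 0.085 0.03 ]
b1 [ 0.502 -0.104  0.024]
pulley [0.419 0.285 0.1  ]
```

View pics/tc.png

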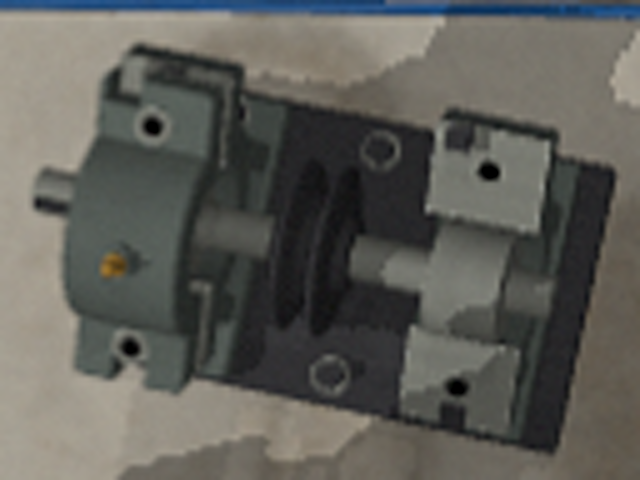

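Housing_a is the left one with cap_b on it. Housing_b's offset high dog is on the far side, so +x is away from the robot, with yaw about -13.6°. I'll move the wrist camera over the stand.

```bash
python3 -m inch '[{"dx":-3.1,"dy":-2.8,"dz":-0.5},{"dx":-3.1,"dy":-2.8,"dz":-0.5},{"dx":-3.1,"dy":-2.8,"dz":-0.5},{"dx":-3.1,"dy":-2.8,"dz":-0.5},{"dx":-3.1,"dy":-2.8,"dz":-0.5},{"dx":-3.1,"dy":-2.8,"dz":-0.5},{"dx":-3.1,"dy":-2.8,"dz":-0.5},{"dx":-3.1,"dy":-2.8,"dz":-0.5},{"dx":-3.1,"dy":-2.8,"dz":-0.5},{"dx":-3.1,"dy":-2.8,"dz":-0.5},{},{}]'
cat > snap.py <<'E'
import sys
from plant import telemetry, eyes
from h import *
n=sys.argv[1]; st=telemetry.sense(); s=eyes.snapshot("wrist")
s["st"]=st; s["T"]=tool(st)@s["tool_from_camera"]
pickle.dump(s,open(n+".pkl","wb")); cv2.imwrite(f"pics/{n}.png",s["image"])
print(st["time"],st["eef_pos"].round(4),s["T"].round(3),st["contact_force"],st["width"],st["qpos"].round(2))
E
python3 snap.py w1
```

```text
0.15 [0.1772 0.6509 0.2476] [[ 0.262 -0.919 -0.294  0.101]
 [ 0.965  0.25   0.081  0.672]
 [-0.001 -0.305  0.953  0.373]
 [ 0.     0.     0.     1.   ]] [-0.93436497  0.02847442 -0.4634962 ] 0.08536652032691779 [-1.41  0.48  0.02  1.56 -0.01  1.11 -0.08]invalid input at $[0]: expected keys dx, dy, dz, rx, ry, rz, jaw
```

View pics/w1.png

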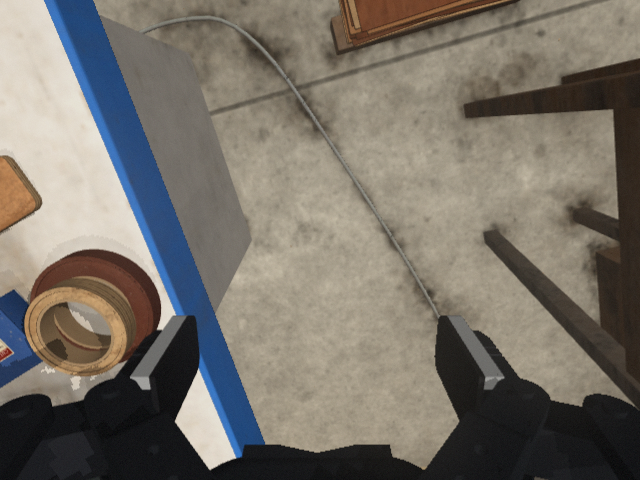

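The move was refused because every row needs all seven keys; the picture shows only the bench edge. Resending with full rows.

```bash
python3 -m inch '[{"dx":-3.1,"dy":-2.8,"dz":-0.5,"rx":0,"ry":0,"rz":0,"jaw":0},{"dx":-3.1,"dy":-2.8,"dz":-0.5,"rx":0,"ry":0,"rz":0,"jaw":0},{"dx":-3.1,"dy":-2.8,"dz":-0.5,"rx":0,"ry":0,"rz":0,"jaw":0},{"dx":-3.1,"dy":-2.8,"dz":-0.5,"rx":0,"ry":0,"rz":0,"jaw":0},{"dx":-3.1,"dy":-2.8,"dz":-0.5,"rx":0,"ry":0,"rz":0,"jaw":0},{"dx":-3.1,"dy":-2.8,"dz":-0.5,"rx":0,"ry":0,"rz":0,"jaw":0},{"dx":-3.1,"dy":-2.8,"dz":-0.5,"rx":0,"ry":0,"rz":0,"jaw":0},{"dx":-3.1,"dy":-2.8,"dz":-0.5,"rx":0,"ry":0,"rz":0,"jaw":0},{"dx":-3.1,"dy":-2.8,"dz":-0.5,"rx":0,"ry":0,"rz":0,"jaw":0},{"dx":-3.1,"dy":-2.8,"dz":-0.5,"rx":0,"ry":0,"rz":0,"jaw":0},{"dx":0,"dy":0,"dz":0,"rx":0,"ry":0,"rz":0,"jaw":0},{"dx":0,"dy":0,"dz":0,"rx":0,"ry":0,"rz":0,"jaw":0}]' && python3 snap.py w2
```

```text
time: 1.7
eef_pos: [0.4024, 0.3002, 0.2982]
orientation: [-0.416, -3.114, -0.001]
contact_force: [-0.1, -0.4, 0.5]
width: 0.085
grasp_force: 0.0
1.7 [0.4024 0.3002 0.2982] [[ 0.262 -0.919 -0.294  0.326]
 [ 0.965  0.25   0.079  0.321]
 [ 0.001 -0.304  0.953  0.424]
 [ 0.     0.     0.     1.   ]] [-0.12592397 -0.40461977  0.45899971] 0.08495279860080496 [-0.94  0.14  0.19  1.91 -0.03  1.1   0.57]
```

View pics/w2.png

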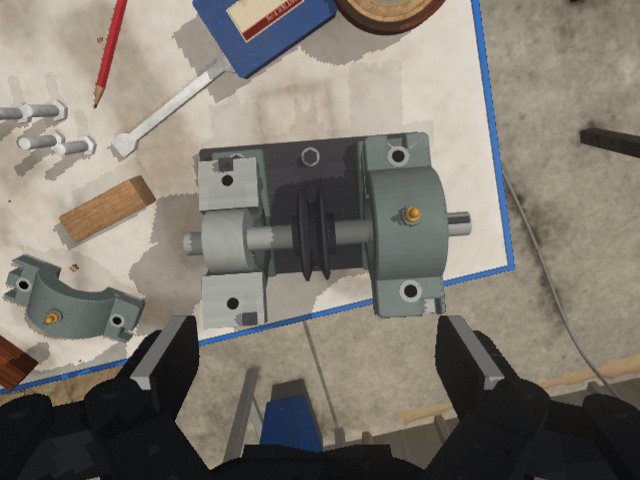

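The wrist view shows housing_b on the left with joint face holes at (227,181) and (233,303), and the pulley at (314,235). Cap_b is on the right, with ear bolts at (398,156) and (410,291) and its nipple at (412,213). A bench cap is at (75,300). Next, an enlarged crop for exact points.

```bash
python3 - <<'E'
from h import *
s=pickle.load(open("w2.pkl","rb"));im=s["image"]
c=im[125:330,180:480]; a=cv2.resize(c,None,fx=2.66,fy=2.66,interpolation=cv2.INTER_CUBIC)
cv2.imwrite("pics/w2c.png",a); print(a.shape)
g=cv2.cvtColor(im,cv2.COLOR_BGR2GRAY)
for n,(x,y) in dict(bl=(227,181),bh=(233,303),al=(398,156),ah=(410,291)).items():
    w=g[y-9:y+10,x-9:x+10]; m=(w<40).astype(np.uint8)
    k,l,st,ce=cv2.connectedComponentsWithStats(m); i=1+np.argmin(np.hypot(*(ce[1:]-9).T)+ (st[1:,4]<8)*99)
    print(n,st[i],ce[i]+[x-9,y-9])
h=cv2.cvtColor(im,cv2.COLOR_BGR2HSV); m=((h[...,1]>150)&(h[...,0]>15)&(h[...,0]<30)&(h[...,2]>90)).astype(np.uint8)
m[:, :350]=0;m[250:]=0;m[:190]=0;m[:,440:]=0
k,l,st,ce=cv2.connectedComponentsWithStats(m);print(st,ce)
E
```

```text
(545, 798, 3)
bl [ 5  4 10  9 69] [227.10144928 180.05797101]
bh [ 4  5 10 10 83] [232.45783133 303.28915663]
al [ 4  4 11 11 70] [397.64285714 156.38571429]
ah [  4   4  12  11 104] [410.40384615 290.84615385]
[[     0      0    640    480 307065]
 [   406    208     14     13    135]] [[319.45906241 239.51129565]
 [412.61481481 213.80740741]]
```

View pics/w2c.png

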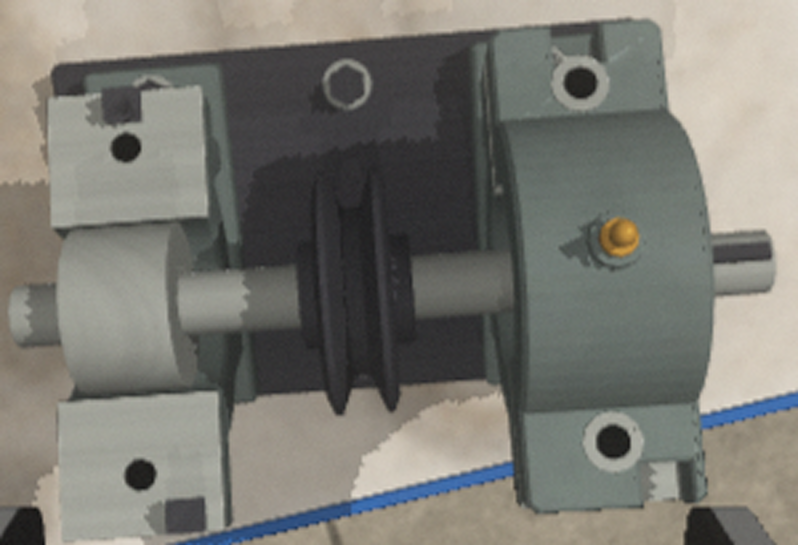

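```bash
cat > fit.py <<'E'
from h import *
from scipy.optimize import least_squares
TL=np.radians(25)
def pose(p):   # joint-face frame: origin xyz, yaw ; 25deg lean
    return R.from_euler("z",p[3]).as_matrix()@R.from_euler("y",-TL).as_matrix()
def fit(s,P,px,p0,free=(1,1,1,1)):
    P=np.array(P)/1000;free=np.array(free,bool);p0=np.array(p0,float)
    def f(q):
        p=p0.copy();p[free]=q
        return (proj(s,P@pose(p).T+p[:3],s["T"])-px).ravel()
    r=least_squares(f,p0[free]);p=p0.copy();p[free]=r.x
    return p,r.fun.reshape(-1,2)
E
python3 - <<'E'
from fit import *
s=pickle.load(open("w2.pkl","rb"))
c=lambda L:np.array(L)/2.66+[180,125]-0.3
P=[(-70,-25,0),(-70,25,0),(70,-25,0),(70,25,0)]
px=c([(49,98),(203,86),(62,540),(229,525)])
for fr in [(1,1,1,1),(1,1,0,1)]:
    p,r=fit(s,P,px,[.40,.217,.1,-.24],fr); print("B",p.round(4),np.degrees(p[3]).round(2),r.round(1).tolist())
h=np.array([[227.1,180.06],[232.46,303.3]])
for q in h:
    o,d=ray(s,q,s["T"]); M=pose(p); n=M[:,2]; X=o+d*(n@(p[:3]-o))/(n@d); print("hole in face",((X-p[:3])@M*1000).round(1))
# cap b in its own lean frame: ear bolts on washer top, nipple
a=p[:3]+R.from_euler("z",p[3]).apply([0,.14,0]); M=pose(p)
print("seatA",a.round(4))
for n,q,zz in [("al",(397.64,156.39),29),("ah",(410.4,290.85),29),("nip",(412.6,213.8),66),("lowL",None,28)]:
    if q is None: continue
    o,d=ray(s,q,s["T"]); b=a+M[:,2]*zz/1000; X=o+d*(M[:,2]@(b-o))/(M[:,2]@d); print(n,((X-a)@M*1000).round(1))
print("shaft ends",*[onz(s,q,.1,s["T"]).round(4) for q in c([(10,315),(773,262)])])
E
```

```text
B [ 0.4083  0.2246  0.097  -0.1863] -10.68 [[-0.1, -0.1], [-0.1, -0.2], [1.0, -0.5], [-0.8, 0.8]]
B [ 0.4075  0.2255  0.1    -0.186 ] -10.66 [[-0.4, -0.8], [0.1, -1.0], [0.8, 0.3], [-0.4, 1.6]]
hole in face [-51.1  -0.6   0. ]
hole in face [51.9 -0.8  0. ]
seatA [0.4334 0.3631 0.1   ]
al [-50.4  -1.8  29. ]
ah [52.  -2.4 29. ]
nip [ 1.4 -3.  66. ]
shaft ends [0.3999 0.1869 0.1   ] [0.4453 0.4191 0.1   ]
```

Everything fits: B face origin about (0.408,0.225,0.100), yaw about -10.9°, and hole checks within 1 mm. Now I'll work out the grasp of cap_b with the tool vertical.

```bash
cat > plan.py <<'E'
from plant import telemetry
from fit import *
def todo(target,Rt=None):
    """shift in the tool's axes (cm) after turning to Rt; turn (deg rotvec, current tool axes)"""
    T=tool(telemetry.sense()); Rt=T[:3,:3] if Rt is None else Rt
    print("turn",R.from_matrix(T[:3,:3].T@Rt).as_rotvec(degrees=True).round(2),"then shift cm",(Rt.T@(np.array(target)-T[:3,3])*100).round(2))
def toolR(yaw,tilt=0): # x tool towards robot, y along shaft, tilt deg: fingers lean to follow the cap normal at 25
    return R.from_euler("z",yaw,degrees=True).as_matrix()@R.from_euler("y",-tilt,degrees=True).as_matrix()@np.diag([-1.,1,-1])
E
python3 - <<'E'
from plan import *
yaw=-10.9; p=np.array([.4075,.2255,.1,np.radians(yaw)]);M=pose(p)
A=p[:3]+R.from_euler("z",p[3]).apply([0,.14,0]); print(A)
g=A+M@np.array([.8,-2.1,45])/1000; print("grasp",g)
for up in (.06,0): todo(g+[0,0,up-.002],toolR(yaw))
E
```

```text
[0.43397336 0.36297422 0.1       ]
grasp [0.41561351 0.36437119 0.14112195]
turn [ 0.   -0.03 -4.24] then shift cm [-0.12  6.51  9.9 ]
turn [ 0.   -0.03 -4.24] then shift cm [-0.12  6.51 15.9 ]
```

```bash
python3 -m inch '[{"dx":0,"dy":0,"dz":0,"rx":0,"ry":0,"rz":-4.2,"jaw":0.2},{"dx":-0.1,"dy":3.2,"dz":5,"rx":0,"ry":0,"rz":0,"jaw":0.2},{"dx":0,"dy":3.3,"dz":4.9,"rx":0,"ry":0,"rz":0,"jaw":0.2},{"dx":0,"dy":0,"dz":0,"rx":0,"ry":0,"rz":0,"jaw":0.2},{"dx":0,"dy":0,"dz":0,"rx":0,"ry":0,"rz":0,"jaw":0.2}]' && python3 snap.py w3
```

```text
time: 2.38
eef_pos: [0.416, 0.3637, 0.1997]
orientation: [-0.3, -3.127, 0.0]
contact_force: [-1.0, 0.2, -0.5]
width: 0.0687
grasp_force: 0.0
2.375 [0.416  0.3637 0.1997] [[ 0.19  -0.935 -0.299  0.339]
 [ 0.982  0.181  0.058  0.379]
 [ 0.    -0.304  0.953  0.325]
 [ 0.     0.     0.     1.   ]] [-0.98443757  0.18499682 -0.48362326] 0.06874892968185368 [-0.96  0.33  0.16  1.91 -0.07  0.91  0.61]
```

View pics/w3.png

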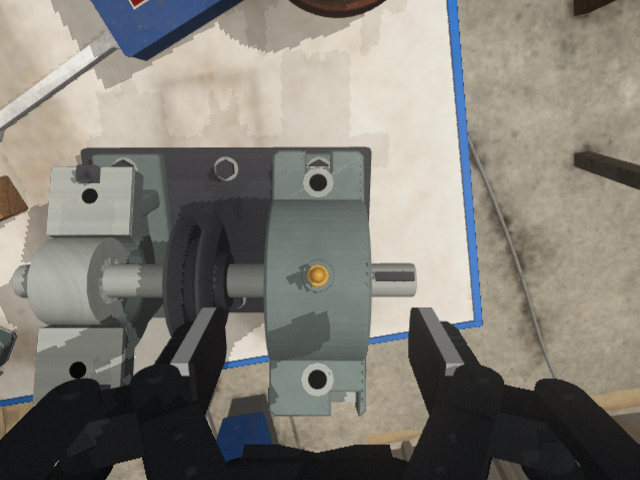

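The cap is centred between the fingers: nipple at (318,274), bolts at (318,182) and (318,380), so yaw and y agree within 0.5 mm. Descending and gripping.

```bash
python3 -m inch '[{"dx":0,"dy":0,"dz":3,"rx":0,"ry":0,"rz":0,"jaw":0.2},{"dx":0,"dy":0,"dz":2.2,"rx":0,"ry":0,"rz":0,"jaw":0.2},{"dx":0,"dy":0,"dz":0.8,"rx":0,"ry":0,"rz":0,"jaw":0.2},{"dx":0,"dy":0,"dz":0,"rx":0,"ry":0,"rz":0,"jaw":0.3},{"dx":0,"dy":0,"dz":0,"rx":0,"ry":0,"rz":0,"jaw":0.6},{"dx":0,"dy":0,"dz":0,"rx":0,"ry":0,"rz":0,"jaw":0.8},{"dx":0,"dy":0,"dz":0,"rx":0,"ry":0,"rz":0,"jaw":0.8},{"dx":0,"dy":0,"dz":0,"rx":0,"ry":0,"rz":0,"jaw":0.8}]' 60
```

```text
time: 3.42
eef_pos: [0.417, 0.3639, 0.1409]
orientation: [0.302, 3.126, 0.003]
contact_force: [-2.2, -1.3, 6.7]
width: 0.0492
grasp_force: 62.0
```

```bash
python3 -m inch '[{"dx":0.4,"dy":0,"dz":-0.9,"rx":0,"ry":0,"rz":0,"jaw":0.8},{"dx":0.9,"dy":0,"dz":-1.8,"rx":0,"ry":0,"rz":0,"jaw":0.8},{"dx":0.8,"dy":0,"dz":-1.8,"rx":0,"ry":0,"rz":0,"jaw":0.8},{"dx":0,"dy":-2.5,"dz":0,"rx":0,"ry":0,"rz":0,"jaw":0.8},{"dx":0,"dy":-2.5,"dz":0,"rx":0,"ry":0,"rz":0,"jaw":0.8},{"dx":0,"dy":0,"dz":0,"rx":0,"ry":0,"rz":0,"jaw":0.8},{"dx":0,"dy":0,"dz":0,"rx":0,"ry":0,"rz":0,"jaw":0.8}]' && python3 snap.py w4
```

```text
time: 4.3
eef_pos: [0.3861, 0.3193, 0.1853]
orientation: [0.301, 3.126, 0.003]
contact_force: [0.1, -0.1, -5.0]
width: 0.0493
grasp_force: 63.9
4.3 [0.3861 0.3193 0.1853] [[ 0.19  -0.935 -0.3    0.309]
 [ 0.982  0.182  0.056  0.334]
 [ 0.002 -0.305  0.952  0.311]
 [ 0.     0.     0.     1.   ]] [ 0.06744628 -0.10498944 -5.04387798] 0.049254475028808996 [-0.95  0.27  0.16  2.04 -0.06  0.84  0.62]
```

View pics/w4.png

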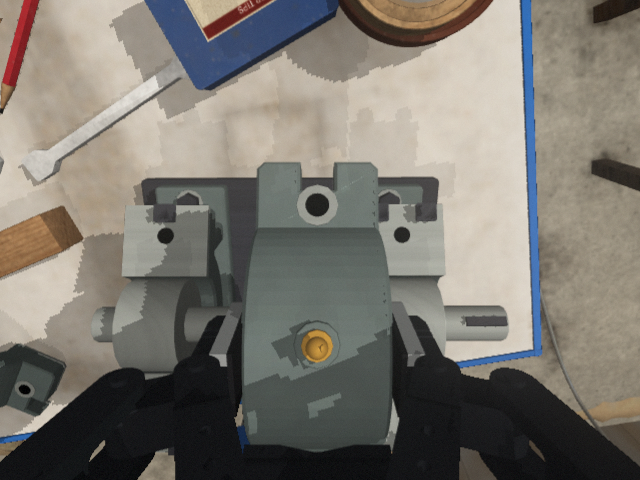

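Cap_b is held square: low bolt at (317,205), nipple at (317,346). The housings' low holes are visible at (166,236) and (401,235), with housing_b's low dog at (166,213). I'll use these for the relative placement.

```bash
python3 - <<'E'
from plan import *
s=pickle.load(open("w4.pkl","rb"));g=cv2.cvtColor(s["image"],cv2.COLOR_BGR2GRAY)
def cen(x,y,th=40,w=9):
    W=g[y-w:y+w+1,x-w:x+w+1];k,l,st,ce=cv2.connectedComponentsWithStats((W<th).astype(np.uint8))
    i=1+np.argmin(np.hypot(*(ce[1:]-w).T)+(st[1:,4]<20)*99);return ce[i]+[x-w,y-w]
T=tool(s["st"]);To=T[:3,:3];zh=.1-.0515*np.sin(TL)
b,a,c=cen(166,236),cen(401,235),cen(317,205,40,12)
print(a,b,c)
H=[onz(s,q,zh,s["T"]) for q in (b,a)]
print(np.linalg.norm(H[1]-H[0]),np.degrees(np.arctan2(-(H[1]-H[0])[0],(H[1]-H[0])[1])))
yaw=np.radians(-10.9)
for h in H:
    org=h+R.from_euler("z",yaw).apply([.0515*np.cos(TL),0,0]);org[2]=.1; print("origin",org.round(4),"in tool mm",((org-T[:3,3])@To*1000).round(1))
# cap points: assume the lean frame M at cap origin o: grasp geometry nominal
M=pose([0,0,0,yaw])
tcp=T[:3,3]; cap0=tcp+To@[0,0,-.002]-M@np.array([0,0,.035]); print("nominal cap origin",cap0.round(4))
for n,q,P in [("lowbolt",c,(-51.5,0,19)),("nip",(317,346),(0,0,57))]:
    o,d=ray(s,q,s["T"]);b0=cap0+M[:,2]*P[2]/1000;X=o+d*(M[:,2]@(b0-o))/(M[:,2]@d)
    print(n,((X-cap0)@M*1000).round(1))
print("proj end corners",proj(s,cap0+np.array([(-70,-25,18),(-70,25,18),(-70,-7,18),(-70,7,18),(-51.5,0,19),(0,0,57)])/1000@M.T,s["T"]).round(0).tolist())
E
```

```text
[401.         234.40677966] [165.21176471 235.41176471] [316.97612732 204.52519894]
0.13955169634056327 -10.757757843287926
origin [0.4078 0.2245 0.1   ] in tool mm [-39.3 -89.1  85.1]
origin [0.4339 0.3616 0.1   ] in tool mm [-38.8  50.5  85.4]
nominal cap origin [0.4006 0.3165 0.1555]
lowbolt [-54.1   0.7  19. ]
nip [-3.7  0.5 57. ]
proj end corners [[254.0, 167.0], [377.0, 167.0], [298.0, 167.0], [332.0, 167.0], [315.0, 211.0], [315.0, 359.0]]
```

```bash
cat > left.py <<'E'
import sys
from plan import *
# usage: left.py seat x y z(offset of cap origin from nominal, mm) tilt h...
yaw=-10.8; S=dict(A=np.array([.4339,.3618,.1]),B=np.array([.4078,.2245,.1]))[sys.argv[1]]
off=np.array([float(v) for v in sys.argv[2:5]]); 
T=tool(telemetry.sense());M=pose([0,0,0,np.radians(yaw)]);n=T[:3,:3]
cap0=T[:3,3]-n[:,2]*.002-M@np.array([0,0,.035])+M@off/1000
print("cap in seat frame mm",((cap0-S)@M*1000).round(1),"yaw err",np.degrees(np.arctan2(-n[0,1],n[1,1])).round(2)-yaw)
for h in map(float,sys.argv[5:]): print(h,"shift cm",(n.T@(S+M@np.array([0,0,h/1000])-cap0)*100).round(2))
E
python3 left.py B -2.5 .6 -1 60 25 11 0 -1
```

```text
cap in seat frame mm [-1.1 89.8 59.4] yaw err -0.16999999999999993
60.0 shift cm [-0.11 -8.98 -0.11]
25.0 shift cm [-1.58 -8.98  3.06]
11.0 shift cm [-2.17 -8.98  4.33]
0.0 shift cm [-2.64 -8.98  5.33]
-1.0 shift cm [-2.68 -8.98  5.42]
```

```bash
python3 -m inch '[{"dx":-0.1,"dy":-3,"dz":0,"rx":0,"ry":0,"rz":0,"jaw":0.8},{"dx":0,"dy":-3,"dz":0,"rx":0,"ry":0,"rz":0,"jaw":0.8},{"dx":0,"dy":-3,"dz":0,"rx":0,"ry":0,"rz":0,"jaw":0.8},{"dx":-0.8,"dy":0,"dz":1.6,"rx":0,"ry":0,"rz":0,"jaw":0.8},{"dx":-0.7,"dy":0,"dz":1.5,"rx":0,"ry":0,"rz":0,"jaw":0.8},{"dx":-0.3,"dy":0,"dz":0.6,"rx":0,"ry":0,"rz":0,"jaw":0.8},{"dx":0,"dy":0,"dz":0,"rx":0,"ry":0,"rz":0,"jaw":0.8},{"dx":0,"dy":0,"dz":0,"rx":0,"ry":0,"rz":0,"jaw":0.8}]' && python3 left.py B -2.5 .6 -1 10.5 5 0; python3 snap.py w5
```

```text
time: 5.35
eef_pos: [0.3876, 0.2267, 0.1475]
orientation: [0.301, 3.127, 0.0]
contact_force: [0.4, -1.1, -4.9]
width: 0.0494
grasp_force: 64.0
cap in seat frame mm [ 0.1 -1.  17.4] yaw err -0.1999999999999993
10.5 shift cm [-0.29  0.1   0.63]
5.0 shift cm [-0.52  0.1   1.13]
0.0 shift cm [-0.73  0.1   1.58]
5.35 [0.3876 0.2267 0.1475] [[ 0.191 -0.935 -0.299  0.31 ]
 [ 0.982  0.182  0.057  0.242]
 [ 0.001 -0.305  0.953  0.273]
 [ 0.     0.     0.     1.   ]] [ 0.41867757 -1.06425863 -4.90893134] 0.04939443465637905 [-0.84  0.25  0.2   2.18 -0.07  0.72  0.79]
```

View pics/w5.png

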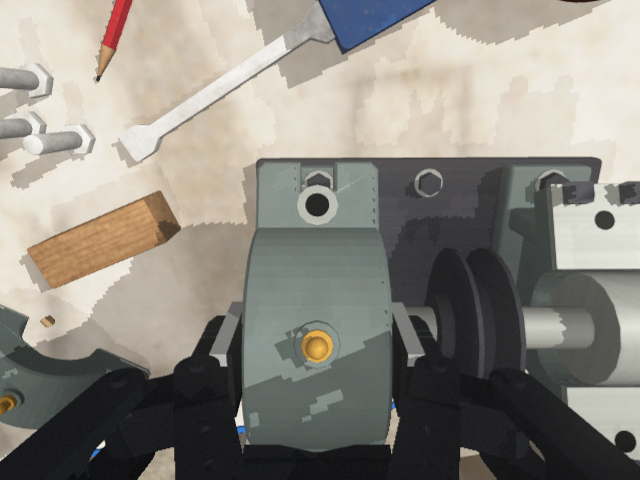

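Housing_b is under the held cap (low bolt (317,205)); its dog is hidden beneath it, as expected. Descending in steps and watching the force.

```bash
python3 -m inch '[{"dx":-0.2,"dy":0.1,"dz":0.4,"rx":0,"ry":0,"rz":0,"jaw":0.8},{"dx":-0.15,"dy":0,"dz":0.35,"rx":0,"ry":0,"rz":0,"jaw":0.8},{"dx":0,"dy":0,"dz":0,"rx":0,"ry":0,"rz":0,"jaw":0.8}]' && python3 left.py B -2.5 .6 -1 5 0
python3 -m inch '[{"dx":-0.04,"dy":0,"dz":0.09,"rx":0,"ry":0,"rz":0,"jaw":0.8},{"dx":-0.04,"dy":0,"dz":0.09,"rx":0,"ry":0,"rz":0,"jaw":0.8},{"dx":0,"dy":0,"dz":0,"rx":0,"ry":0,"rz":0,"jaw":0.8}]' && python3 left.py B -2.5 .6 -1 5 0
```

```text
time: 5.78
eef_pos: [0.3911, 0.2264, 0.1395]
orientation: [-0.302, -3.127, 0.001]
contact_force: [0.2, 0.0, -5.0]
width: 0.0487
grasp_force: 64.0
cap in seat frame mm [-0.2 -0.6  8.7] yaw err -0.23999999999999844
5.0 shift cm [-0.17  0.06  0.33]
0.0 shift cm [-0.38  0.07  0.78]
time: 6.15
eef_pos: [0.3919, 0.2264, 0.138]
orientation: [-0.302, -3.127, 0.0]
contact_force: [-0.1, -0.5, -5.3]
width: 0.0491
grasp_force: 64.0
cap in seat frame mm [-0.1 -0.5  7. ] yaw err -0.22999999999999865
5.0 shift cm [-0.09  0.05  0.17]
0.0 shift cm [-0.3   0.05  0.63]
```

```bash
python3 -m inch '[{"dx":-0.09,"dy":0.05,"dz":0.18,"rx":0,"ry":0,"rz":0,"jaw":0.8},{"dx":0,"dy":0,"dz":0,"rx":0,"ry":0,"rz":0,"jaw":0.8}]' && python3 -m inch '[{"dx":-0.08,"dy":0,"dz":0.18,"rx":0,"ry":0,"rz":0,"jaw":0.8},{"dx":0,"dy":0,"dz":0,"rx":0,"ry":0,"rz":0,"jaw":0.8}]' && python3 left.py B -2.5 .6 -1 5 0
```

```text
time: 6.4
eef_pos: [0.3929, 0.2268, 0.1361]
orientation: [-0.302, -3.127, 0.0]
contact_force: [-0.7, -0.1, -4.3]
width: 0.0492
grasp_force: 64.0
time: 6.65
eef_pos: [0.3937, 0.2265, 0.1343]
orientation: [-0.302, -3.127, 0.0]
contact_force: [0.4, 0.2, -5.0]
width: 0.0491
grasp_force: 64.0
cap in seat frame mm [-0.  -0.   2.9] yaw err -0.23999999999999844
5.0 shift cm [ 0.09  0.   -0.19]
0.0 shift cm [-0.13  0.    0.26]
```

```bash
python3 -m inch '[{"dx":-0.06,"dy":0,"dz":0.13,"rx":0,"ry":0,"rz":0,"jaw":0.8},{"dx":-0.03,"dy":0,"dz":0.06,"rx":0,"ry":0,"rz":0,"jaw":0.8},{"dx":0,"dy":0,"dz":0,"rx":0,"ry":0,"rz":0,"jaw":0.8}]' && python3 left.py B -2.5 .6 -1 0 ; python3 -m inch '[{"dx":-0.03,"dy":0,"dz":0.06,"rx":0,"ry":0,"rz":0,"jaw":0.8},{"dx":0,"dy":0,"dz":0,"rx":0,"ry":0,"rz":0,"jaw":0.8}]' && python3 left.py B -2.5 .6 -1 0
```

```text
time: 7.02
eef_pos: [0.3946, 0.2264, 0.1324]
orientation: [-0.302, -3.127, 0.0]
contact_force: [0.3, -0.6, -4.7]
width: 0.049
grasp_force: 64.0
cap in seat frame mm [-0.  -0.   0.8] yaw err -0.22999999999999865
0.0 shift cm [-0.04  0.    0.08]
time: 7.28
eef_pos: [0.3949, 0.2264, 0.1319]
orientation: [0.302, 3.127, 0.0]
contact_force: [-0.7, -0.2, -5.1]
width: 0.0491
grasp_force: 64.2
cap in seat frame mm [0.1 0.1 0.2] yaw err -0.22999999999999865
0.0 shift cm [-0.01 -0.01  0.02]
```

```bash
for i in 1 2 3; do python3 -m inch '[{"dx":-0.03,"dy":0,"dz":0.06,"rx":0,"ry":0,"rz":0,"jaw":0.8},{"dx":0,"dy":0,"dz":0,"rx":0,"ry":0,"rz":0,"jaw":0.8}]' | grep -E "pos|contact" ; done; python3 left.py B -2.5 .6 -1 0
```

```text
eef_pos: [0.3949, 0.2264, 0.1318]
contact_force: [-4.1, -1.7, 4.4]
eef_pos: [0.395, 0.2264, 0.1318]
contact_force: [-7.8, -2.8, 15.0]
eef_pos: [0.3949, 0.2264, 0.1317]
contact_force: [-11.1, -4.9, 24.0]
cap in seat frame mm [-0.   0.1  0.1] yaw err -0.21999999999999886
0.0 shift cm [-0.   -0.01  0.01]
```

Firm contact at seat height, with 24 N against the face. Releasing and lifting.

```bash
python3 -m inch '[{"dx":0.06,"dy":0,"dz":-0.12,"rx":0,"ry":0,"rz":0,"jaw":0.8},{"dx":0,"dy":0,"dz":0,"rx":0,"ry":0,"rz":0,"jaw":0.5},{"dx":0,"dy":0,"dz":0,"rx":0,"ry":0,"rz":0,"jaw":0.2},{"dx":0,"dy":0,"dz":0,"rx":0,"ry":0,"rz":0,"jaw":0.2},{"dx":0,"dy":0,"dz":-1,"rx":0,"ry":0,"rz":0,"jaw":0.2},{"dx":0,"dy":0,"dz":-5,"rx":0,"ry":0,"rz":0,"jaw":0.2},{"dx":0,"dy":0,"dz":-6,"rx":0,"ry":0,"rz":0,"jaw":0.2},{"dx":0,"dy":0,"dz":0,"rx":0,"ry":0,"rz":0,"jaw":0.2},{"dx":0,"dy":0,"dz":0,"rx":0,"ry":0,"rz":0,"jaw":0.2}]' && python3 snap.py w6
python3 -m inch '[{"dx":-2,"dy":-4.5,"dz":-1,"rx":0,"ry":0,"rz":0,"jaw":0},{"dx":-2,"dy":-4.8,"dz":-1,"rx":0,"ry":0,"rz":0,"jaw":0},{"dx":-2,"dy":-4.8,"dz":-1,"rx":0,"ry":0,"rz":0,"jaw":0},{"dx":-2,"dy":-4.8,"dz":-1,"rx":0,"ry":0,"rz":0,"jaw":0},{"dx":-2,"dy":-4.8,"dz":-1,"rx":0,"ry":0,"rz":0,"jaw":0},{"dx":-2,"dy":-4.8,"dz":-1,"rx":0,"ry":0,"rz":0,"jaw":0},{"dx":0,"dy":0,"dz":0,"rx":0,"ry":0,"rz":0,"jaw":0},{"dx":0,"dy":0,"dz":0,"rx":0,"ry":0,"rz":0,"jaw":0},{"dx":0,"dy":0,"dz":0,"rx":0,"ry":0,"rz":0,"jaw":0}]' && python3 snap.py w7
python3 - <<'E'
from h import *
s=pickle.load(open("w7.pkl","rb"))
P=dict(cap1=(.451,.009,.02),cap2=(.458,-.215,.02))
for n,p in P.items(): print(n,proj(s,p,s["T"]))
E
```

```text
time: 9.15
eef_pos: [0.3951, 0.2263, 0.2517]
orientation: [0.302, 3.127, 0.001]
contact_force: [0.4, -0.1, -1.2]
width: 0.0686
grasp_force: 0.0
9.15 [0.3951 0.2263 0.2517] [[ 0.191 -0.935 -0.299  0.318]
 [ 0.982  0.182  0.057  0.242]
 [ 0.001 -0.305  0.952  0.377]
 [ 0.     0.     0.     1.   ]] [ 0.41028854 -0.11448265 -1.20118365] 0.0685543134455303 [-0.86  0.1   0.22  2.07 -0.03  0.97  0.75]
time: 10.32
eef_pos: [0.458, -0.0749, 0.3104]
orientation: [-0.298, -3.126, 0.0]
contact_force: [0.2, 0.2, 0.1]
width: 0.0855
grasp_force: 0.0
10.325 [ 0.458  -0.0749  0.3104] [[ 0.189 -0.936 -0.297  0.381]
 [ 0.982  0.18   0.057 -0.06 ]
 [ 0.    -0.303  0.953  0.436]
 [ 0.     0.     0.     1.   ]] [0.24120419 0.23721401 0.09369507] 0.08546293979298857 [-0.49  0.05  0.54  1.99 -0.03  1.12  1.45]
cap1 [[396.80060571 167.79512119]]
cap2 [[184.40336218 215.17333373]]
```

```bash
python3 - <<'E'
from h import *
a=pickle.load(open("w7.pkl","rb"))["image"];b=pickle.load(open("w6.pkl","rb"))["image"]
f=lambda im,x,y,w,h:cv2.resize(im[y:y+h,x:x+w],(w*3,h*3),interpolation=cv2.INTER_CUBIC)
top=np.hstack([f(a,330,110,133,115),f(a,118,150,133,115)])
bot=np.hstack([f(b,240,110,133,84),f(b,240,194,133,84)])
o=np.vstack([top,bot]);print(o.shape);cv2.imwrite("pics/comp.png",o)
E
```

```text
(597, 798, 3)
```

View pics/comp.png

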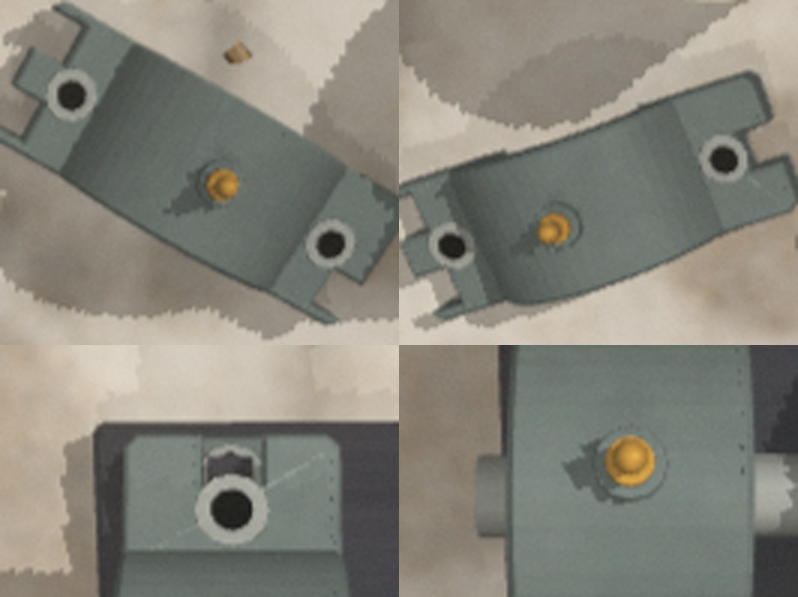

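Bottom row: cap_b's low end is on housing_b. In the top row, the left cap has its +x notch off-centre, so it is the stray cap_c. The right cap has two notches at its left end and one mid-notch at its right end, so it is cap_a, with bolts at about (136,232) and (226,203). Its +x points roughly to world +y. Measuring both.

```bash
cat >> plan.py <<'E'
def cen(s,x,y,th=40,w=11):
    x,y=int(round(x)),int(round(y));g=cv2.cvtColor(s["image"],cv2.COLOR_BGR2GRAY)
    W=g[y-w:y+w+1,x-w:x+w+1];k,l,st,ce=cv2.connectedComponentsWithStats((W<th).astype(np.uint8))
    i=1+np.argmin(np.hypot(*(ce[1:]-w).T)+(st[1:,4]<20)*99);return ce[i]+[x-w,y-w]
E
python3 - <<'E'
from plan import *
s=pickle.load(open("w6.pkl","rb"));M=pose([0,0,0,np.radians(-10.8)]);B=np.array([.4078,.2245,.1])
for P in [(-51.5,0,19),(51.5,0,19)]:
    q0=proj(s,B+M@np.array(P)/1000,s["T"])[0];q=cen(s,*q0)
    o,d=ray(s,q,s["T"]);b0=B+M[:,2]*.019;X=o+d*(M[:,2]@(b0-o))/(M[:,2]@d);print(q0.round(1),q.round(1),((X-B)@M*1000).round(1))
s=pickle.load(open("w7.pkl","rb"))
l,h=[onz(s,cen(s,*q),.019,s["T"]) for q in [(136,232),(226,203)]]
d=h-l;c=(l+h)/2;yaw=np.degrees(np.arctan2(d[1],d[0]));print(l,h,"len",np.linalg.norm(d),"mid",c,"yaw",yaw)
print("nip",onz(s,(170,226.7),.057,s["T"]))
s0=pickle.load(open("s0.pkl","rb"))["top"]
print("top cam mid", proj(s0,[c,l,h]))
for z in (.12,.033): todo([c[0],c[1],z],toolR(yaw-180))
E
```

```text
[316.5 165.5] [317.  164.4] [-52.2   0.3  19. ]
[317.1 319.3] [316.8 318. ] [50.7 -0.2 19. ]
[ 0.46594856 -0.27154924  0.019     ] [ 0.45384348 -0.16940027  0.019     ] len 0.10286372088944193 mid [ 0.45989602 -0.22047475  0.019     ] yaw 96.7582735765979
nip [ 0.45950049 -0.21797687  0.057     ]
top cam mid [[452.582489   239.32644426]
 [474.54663636 237.15187206]
 [430.58387286 241.50314184]]
turn [-6.000e-02 -6.000e-02  7.235e+01] then shift cm [-14.47  -1.53  19.07]
turn [-6.000e-02 -6.000e-02  7.235e+01] then shift cm [-14.47  -1.53  27.77]
```

Cap_b is seated to within 1 mm. Cap_a is at (0.460,-0.220), yaw 96.8°, bolt spacing 103 mm as expected. I'll grip it with the tool at yaw -83°.

```bash
python3 -m inch '[{"dx":0,"dy":0,"dz":1,"rx":0,"ry":0,"rz":10.4,"jaw":0.2},{"dx":0,"dy":0,"dz":1,"rx":0,"ry":0,"rz":10.4,"jaw":0.2},{"dx":0,"dy":0,"dz":1,"rx":0,"ry":0,"rz":10.4,"jaw":0.2},{"dx":0,"dy":0,"dz":1,"rx":0,"ry":0,"rz":10.4,"jaw":0.2},{"dx":0,"dy":0,"dz":1,"rx":0,"ry":0,"rz":10.4,"jaw":0.2},{"dx":0,"dy":0,"dz":1,"rx":0,"ry":0,"rz":10.4,"jaw":0.2},{"dx":0,"dy":0,"dz":1,"rx":0,"ry":0,"rz":10,"jaw":0.2},{"dx":-4.8,"dy":-0.5,"dz":1,"rx":0,"ry":0,"rz":0,"jaw":0.2},{"dx":-4.8,"dy":-0.5,"dz":1,"rx":0,"ry":0,"rz":0,"jaw":0.2},{"dx":-4.8,"dy":-0.5,"dz":1,"rx":0,"ry":0,"rz":0,"jaw":0.2},{"dx":0,"dy":0,"dz":5,"rx":0,"ry":0,"rz":0,"jaw":0.2},{"dx":0,"dy":0,"dz":0,"rx":0,"ry":0,"rz":0,"jaw":0.2}]' && python3 snap.py w8; python3 - <<'E'
from plan import *
s=pickle.load(open("w8.pkl","rb"));yaw=96.76
c=np.array([.4599,-.2205,0]);u=np.array([np.cos(np.radians(yaw)),np.sin(np.radians(yaw)),0])*.0515
L=[]
for k in (-1,1):
    q0=proj(s,c+k*u+[0,0,.019],s["T"])[0];q=cen(s,*q0);L.append(onz(s,q,.019,s["T"]));print(q0.round(1),q.round(1))
d=L[1]-L[0];c=(L[0]+L[1])/2;yaw=np.degrees(np.arctan2(d[1],d[0]));print(c,yaw,np.linalg.norm(d))
todo([c[0],c[1],.033],toolR(yaw-180))
E
```

```text
time: 11.88
eef_pos: [0.4577, -0.2196, 0.1585]
orientation: [-2.086, -2.34, 0.006]
contact_force: [-0.5, 0.3, 0.5]
width: 0.0685
grasp_force: 0.0
11.875 [ 0.4577 -0.2196  0.1585] [[ 0.993 -0.112 -0.027  0.449]
 [ 0.115  0.947  0.301 -0.142]
 [-0.008 -0.302  0.953  0.284]
 [ 0.     0.     0.     1.   ]] [-0.47613735  0.32749839  0.46130469] 0.06848077208182607 [-0.21  0.38  0.66  2.06 -0.31  0.81  0.75]
[322.2 302.9] [322.2 302.4]
[322.4 156. ] [322.6 156.6]
[ 0.45997798 -0.2205077   0.019     ] 96.72460832155835 0.10229132659132141
turn [-0.22 -0.08 -0.1 ] then shift cm [-0.06  0.08 12.75]
```

```bash
python3 -m inch '[{"dx":-0.05,"dy":0.1,"dz":5,"rx":0,"ry":0,"rz":0,"jaw":0.2},{"dx":0,"dy":0,"dz":5,"rx":0,"ry":0,"rz":0,"jaw":0.2},{"dx":0,"dy":0,"dz":2.7,"rx":0,"ry":0,"rz":0,"jaw":0.2},{"dx":0,"dy":0,"dz":0,"rx":0,"ry":0,"rz":0,"jaw":0.2},{"dx":0,"dy":0,"dz":0,"rx":0,"ry":0,"rz":0,"jaw":0.4},{"dx":0,"dy":0,"dz":0,"rx":0,"ry":0,"rz":0,"jaw":0.6},{"dx":0,"dy":0,"dz":0,"rx":0,"ry":0,"rz":0,"jaw":0.8},{"dx":0,"dy":0,"dz":0,"rx":0,"ry":0,"rz":0,"jaw":0.8},{"dx":0,"dy":0,"dz":0,"rx":0,"ry":0,"rz":0,"jaw":0.8}]' 60; python3 - <<'E'
from plan import *
T=tool(telemetry.sense());M=R.from_euler("z",96.72,degrees=True).as_matrix()
print("cap origin in nominal frame mm",((np.array([.45998,-.2205,0])-(T[:3,3]+[0,0,.002]-[0,0,.035]))@M*1000).round(1),"tool yaw",np.degrees(np.arctan2(-T[0,1],T[1,1])))
E
```

```text
time: 13.05
eef_pos: [0.4625, -0.2216, 0.0365]
orientation: [2.088, 2.344, 0.003]
contact_force: [-0.3, 0.8, 7.9]
width: 0.0493
grasp_force: 62.8
cap origin in nominal frame mm [ 1.4  2.4 -3.5] tool yaw -83.39187035909968
```

```bash
python3 -m inch '[{"dx":0,"dy":0,"dz":-1,"rx":0,"ry":0,"rz":0,"jaw":0.8},{"dx":0,"dy":0,"dz":-5,"rx":0,"ry":0,"rz":0,"jaw":0.8},{"dx":0,"dy":0,"dz":-5,"rx":0,"ry":0,"rz":0,"jaw":0.8},{"dx":0,"dy":0,"dz":-5,"rx":0,"ry":0,"rz":0,"jaw":0.8},{"dx":0,"dy":0,"dz":-5,"rx":0,"ry":0,"rz":0,"jaw":0.8},{"dx":4,"dy":1.2,"dz":-3,"rx":0,"ry":0,"rz":0,"jaw":0.8},{"dx":5,"dy":1.2,"dz":0,"rx":0,"ry":0,"rz":0,"jaw":0.8},{"dx":5,"dy":1.2,"dz":0,"rx":0,"ry":0,"rz":0,"jaw":0.8},{"dx":5,"dy":1.2,"dz":0,"rx":0,"ry":0,"rz":0,"jaw":0.8},{"dx":5,"dy":1.2,"dz":0,"rx":0,"ry":0,"rz":0,"jaw":0.8}]'
python3 -m inch '[{"dx":5,"dy":-0.7,"dz":0,"rx":0,"ry":0,"rz":0,"jaw":0.8},{"dx":5,"dy":-0.7,"dz":0,"rx":0,"ry":0,"rz":0,"jaw":0.8},{"dx":5,"dy":-0.7,"dz":0,"rx":0,"ry":0,"rz":0,"jaw":0.8},{"dx":5,"dy":-0.7,"dz":0,"rx":0,"ry":0,"rz":0,"jaw":0.8},{"dx":5,"dy":-0.7,"dz":0,"rx":0,"ry":0,"rz":0,"jaw":0.8},{"dx":5,"dy":0,"dz":0,"rx":0,"ry":0,"rz":0,"jaw":0.8},{"dx":0,"dy":0,"dz":0,"rx":0,"ry":0,"rz":0,"jaw":0.8}]'
python3 -m inch '[{"dx":0,"dy":0,"dz":0,"rx":0,"ry":0,"rz":10.6,"jaw":0.8},{"dx":0,"dy":0,"dz":0,"rx":0,"ry":0,"rz":10.6,"jaw":0.8},{"dx":0,"dy":0,"dz":0,"rx":0,"ry":0,"rz":10.6,"jaw":0.8},{"dx":0,"dy":0,"dz":0,"rx":0,"ry":0,"rz":10.6,"jaw":0.8},{"dx":0,"dy":0,"dz":0,"rx":0,"ry":0,"rz":10.6,"jaw":0.8},{"dx":0,"dy":0,"dz":0,"rx":0,"ry":0,"rz":10.6,"jaw":0.8},{"dx":0,"dy":0,"dz":0,"rx":0,"ry":0,"rz":10.6,"jaw":0.8},{"dx":0,"dy":0,"dz":0,"rx":0,"ry":0,"rz":10.6,"jaw":0.8},{"dx":0,"dy":0,"dz":0,"rx":0,"ry":0,"rz":0,"jaw":0.8}]'
python3 - <<'E'
from plan import *
st=telemetry.sense();print(st["qpos"].round(2))
Rt=toolR(-10.8,25)@np.diag([-1.,-1,1]); yaw=np.radians(-10.8);M=pose([0,0,0,yaw])
A=np.array([.4339,.3618,.1]);todo(A+M@np.array([0,0,.07+.035-.002]),toolR(-10.8,0)@np.diag([-1.,-1,1]))
todo(A+M@np.array([0,0,.07+.035-.002]),Rt)
E
```

```text
time: 14.3
eef_pos: [0.4924, 0.025, 0.275]
orientation: [-2.091, -2.344, -0.001]
contact_force: [1.1, -0.9, -4.0]
width: 0.0489
grasp_force: 65.6
time: 15.18
eef_pos: [0.422, 0.3221, 0.2747]
orientation: [-2.082, -2.352, -0.001]
contact_force: [0.4, -0.5, -4.9]
width: 0.0491
grasp_force: 65.5
time: 16.3
eef_pos: [0.4239, 0.3166, 0.2746]
orientation: [3.125, 0.323, -0.0]
contact_force: [-0.0, 0.2, -4.6]
width: 0.0492
grasp_force: 65.5
[-1.31  0.24  0.66  1.91 -0.17  1.05 -1.95]
turn [2.00e-02 2.00e-02 2.26e+01] then shift cm [-4.22 -4.62  8.13]
turn [-4.91 24.69 22.24] then shift cm [-7.26 -4.62  5.58]
```

```bash
python3 -m inch '[{"dx":0,"dy":0,"dz":0,"rx":0,"ry":0,"rz":7.5,"jaw":0.8},{"dx":0,"dy":0,"dz":0,"rx":0,"ry":0,"rz":7.5,"jaw":0.8},{"dx":0,"dy":0,"dz":0,"rx":0,"ry":0,"rz":7.6,"jaw":0.8},{"dx":0,"dy":0,"dz":0,"rx":0,"ry":8.4,"rz":0,"jaw":0.8},{"dx":0,"dy":0,"dz":0,"rx":0,"ry":8.4,"rz":0,"jaw":0.8},{"dx":0,"dy":0,"dz":0,"rx":0,"ry":8.2,"rz":0,"jaw":0.8},{"dx":0,"dy":0,"dz":0,"rx":0,"ry":0,"rz":0,"jaw":0.8},{"dx":0,"dy":0,"dz":0,"rx":0,"ry":0,"rz":0,"jaw":0.8}]'
python3 - <<'E'
from plan import *
st=telemetry.sense();print(st["qpos"].round(2))
Rt=toolR(-10.8,25)@np.diag([-1.,-1,1]); M=pose([0,0,0,np.radians(-10.8)])
A=np.array([.4339,.3618,.1]);todo(A+M@np.array([0,0,.07+.035-.002]),Rt)
E
```

```text
time: 17.3
eef_pos: [0.4245, 0.3173, 0.2747]
orientation: [3.016, -0.293, 0.664]
contact_force: [0.9, -0.3, -4.6]
width: 0.049
grasp_force: 65.5
[-1.79  0.12  0.88  2.11  0.41  0.8  -2.95]
turn [ 0.02  0.16 -0.3 ] then shift cm [-7.3  -4.55  5.57]
```

```bash
python3 -m inch '[{"dx":-1.5,"dy":-1,"dz":1,"rx":0,"ry":0,"rz":0,"jaw":0.8},{"dx":0,"dy":0,"dz":0,"rx":0,"ry":0,"rz":0,"jaw":0.8}]'
python3 - <<'E'
from plan import *
st=telemetry.sense();print(st["qpos"].round(4),st["qd"].round(3))
Rt=toolR(-10.8,25)@np.diag([-1.,-1,1]); M=pose([0,0,0,np.radians(-10.8)])
A=np.array([.4339,.3618,.1]);todo(A+M@np.array([0,0,.07+.035-.002]),Rt)
E
```

```text
time: 17.55
eef_pos: [0.4177, 0.3285, 0.2588]
orientation: [3.013, -0.292, 0.667]
contact_force: [0.6, -1.5, -4.5]
width: 0.0487
grasp_force: 65.4
[-1.8211  0.1738  0.9078  2.1185  0.3749  0.7583 -2.9516] [ 0.007 -0.025  0.012 -0.006  0.042  0.023 -0.005]
turn [ 0.15  0.04 -0.25] then shift cm [-5.83 -3.57  4.5 ]
```

```bash
python3 -m inch '[{"dx":-1,"dy":-0.6,"dz":0.75,"rx":0,"ry":0,"rz":0,"jaw":0.8},{"dx":-1,"dy":-0.6,"dz":0.75,"rx":0,"ry":0,"rz":0,"jaw":0.8},{"dx":0,"dy":0,"dz":0,"rx":0,"ry":0,"rz":0,"jaw":0.8}]'
python3 - <<'E'
from plan import *
st=telemetry.sense();print(st["qpos"].round(4))
Rt=toolR(-10.8,25)@np.diag([-1.,-1,1]); M=pose([0,0,0,np.radians(-10.8)])
A=np.array([.4339,.3618,.1]);todo(A+M@np.array([0,0,.07+.035-.002]),Rt)
E
```

```text
time: 17.92
eef_pos: [0.4068, 0.3436, 0.2359]
orientation: [3.013, -0.284, 0.668]
contact_force: [-0.1, -0.2, -4.4]
width: 0.049
grasp_force: 65.4
[-1.8373  0.2376  0.9097  2.1335  0.3272  0.7035 -2.9512]
turn [ 0.1  -0.    0.07] then shift cm [-3.64 -2.29  3.  ]
```

The joint stays bounded (q7 steady at -2.951). Continuing to hover above housing_a.

```bash
python3 -m inch '[{"dx":-1.2,"dy":-0.8,"dz":0.7,"rx":0,"ry":0,"rz":0,"jaw":0.8},{"dx":-1.2,"dy":-0.8,"dz":0.7,"rx":0,"ry":0,"rz":0,"jaw":0.8},{"dx":-1.2,"dy":-0.7,"dz":0.6,"rx":0,"ry":0,"rz":0,"jaw":0.8},{"dx":0,"dy":0,"dz":0,"rx":0,"ry":0,"rz":0,"jaw":0.8},{"dx":0,"dy":0,"dz":0,"rx":0,"ry":0,"rz":0,"jaw":0.8}]'; python3 snap.py w9
python3 left.py A 1.4 .6 -3.5 60 20 0
python3 - <<'E'
from plan import *
s=pickle.load(open("w9.pkl","rb"));T=tool(s["st"]);n=T[:3,:3];M=pose([0,0,0,np.radians(-10.8)])
print("tool in M",(M.T@n).round(3).tolist())
B=np.array([.4078,.2245,.1]);cap0=T[:3,3]-n[:,2]*.002-M@np.array([0,0,.035])+M@np.array([1.4,0,-3.5])/1000
for nm,S in (("capb",B),("held",cap0)):
  for P in [(-51.5,0,19),(51.5,0,19)]:
    q0=proj(s,S+M@np.array(P)/1000,s["T"])[0]
    try:
        q=cen(s,*q0,w=14);o,d=ray(s,q,s["T"]);b0=S+M[:,2]*.019;X=o+d*(M[:,2]@(b0-o))/(M[:,2]@d);print(nm,q0.round(1),q.round(1),((X-S)@M*1000).round(1))
    except Exception as e: print(nm,q0.round(1),"none")
E
```

```text
time: 18.55
eef_pos: [0.3882, 0.3703, 0.2036]
orientation: [3.014, -0.286, 0.669]
contact_force: [0.1, 0.4, -4.6]
width: 0.0491
grasp_force: 65.5
18.55 [0.3882 0.3703 0.2036] [[-0.188  0.974 -0.123  0.405]
 [-0.982 -0.186  0.024  0.368]
 [ 0.     0.126  0.992  0.35 ]
 [ 0.     0.     0.     1.   ]] [ 0.10113987  0.448624   -4.62974103] 0.049146665005319036 [-1.87  0.34  0.91  2.14  0.24  0.64 -2.95]
cap in seat frame mm [ 3.3  0.4 77.1] yaw err 179.94
60.0 shift cm [-0.33  0.04  1.71]
20.0 shift cm [-0.33  0.03  5.71]
0.0 shift cm [-0.33  0.03  7.71]
tool in M [[1.0, -0.0, 0.0], [-0.0, -1.0, -0.001], [0.0, 0.001, -1.0]]
capb [546.9 333.6] [546.  334.2] [-51.9   0.5  19. ]
capb [580.1 162.5] [579.8 164. ] [50.7  0.  19. ]
held [317.6 421.9] [316.9 425.7] [-53.5   0.3  19. ]
held [317.8 181.7] [317.5 187.4] [49.5  0.1 19. ]
```

```bash
python3 -m inch '[{"dx":-0.2,"dy":0,"dz":2,"rx":0,"ry":0,"rz":0,"jaw":0.8},{"dx":0,"dy":0,"dz":2,"rx":0,"ry":0,"rz":0,"jaw":0.8},{"dx":0,"dy":0,"dz":1.5,"rx":0,"ry":0,"rz":0,"jaw":0.8},{"dx":0,"dy":0,"dz":0.7,"rx":0,"ry":0,"rz":0,"jaw":0.8},{"dx":0,"dy":0,"dz":0,"rx":0,"ry":0,"rz":0,"jaw":0.8},{"dx":0,"dy":0,"dz":0,"rx":0,"ry":0,"rz":0,"jaw":0.8}]'; python3 left.py A .2 .3 -3.5 8 0; python3 - <<'E'
from plant import telemetry
print(telemetry.sense()["qpos"].round(3))
E
```

```text
time: 19.35
eef_pos: [0.4121, 0.3663, 0.1469]
orientation: [3.015, -0.286, 0.669]
contact_force: [0.0, 0.2, -4.3]
width: 0.0487
grasp_force: 65.4
cap in seat frame mm [-0.2  0.6 15.4] yaw err 179.98000000000002
8.0 shift cm [0.02 0.06 0.74]
0.0 shift cm [0.02 0.06 1.54]
[-1.718  0.459  0.812  2.161  0.159  0.484 -2.883]
```

q7 is easing off its limit. Stepping down with small lateral corrections.

```bash
python3 -m inch '[{"dx":0.02,"dy":0.05,"dz":0.4,"rx":0,"ry":0,"rz":0,"jaw":0.8},{"dx":0,"dy":0,"dz":0.25,"rx":0,"ry":0,"rz":0,"jaw":0.8},{"dx":0,"dy":0,"dz":0,"rx":0,"ry":0,"rz":0,"jaw":0.8}]'|grep contact; python3 left.py A .2 .3 -3.5 0
for i in 1 2; do python3 -m inch '[{"dx":0,"dy":0,"dz":0.1,"rx":0,"ry":0,"rz":0,"jaw":0.8},{"dx":0,"dy":0,"dz":0,"rx":0,"ry":0,"rz":0,"jaw":0.8}]'|grep contact; python3 left.py A .2 .3 -3.5 0;done
```

```text
contact_force: [-0.9, -0.2, -4.2]
cap in seat frame mm [-0.2 -0.4  8.4] yaw err 179.97
0.0 shift cm [ 0.02 -0.04  0.84]
contact_force: [1.0, -0.7, -4.7]
cap in seat frame mm [-0.1 -0.2  7.5] yaw err 179.97
0.0 shift cm [ 0.01 -0.02  0.75]
contact_force: [-0.6, -0.7, -4.3]
cap in seat frame mm [-0.2 -0.3  6.5] yaw err 179.97
0.0 shift cm [ 0.02 -0.03  0.65]
```

```bash
for i in 1 2 3 4; do python3 -m inch '[{"dx":0,"dy":0,"dz":0.14,"rx":0,"ry":0,"rz":0,"jaw":0.8},{"dx":0,"dy":0,"dz":0,"rx":0,"ry":0,"rz":0,"jaw":0.8}]'|grep contact; done;  python3 left.py A .2 .3 -3.5 0
```

```text
contact_force: [-0.0, 0.4, -4.6]
contact_force: [-0.9, 0.6, -3.9]
contact_force: [-0.0, 0.2, -5.1]
contact_force: [0.6, -0.1, -5.1]
cap in seat frame mm [-0.2 -0.3  0.8] yaw err 179.97
0.0 shift cm [ 0.02 -0.03  0.08]
```

```bash
for i in 1 2 3; do python3 -m inch '[{"dx":0,"dy":0,"dz":0.07,"rx":0,"ry":0,"rz":0,"jaw":0.8},{"dx":0,"dy":0,"dz":0,"rx":0,"ry":0,"rz":0,"jaw":0.8}]'|grep contact; done;  python3 left.py A .2 .3 -3.5 0
```

```text
contact_force: [-0.3, -0.7, -4.6]
contact_force: [-2.2, -0.1, 0.1]
contact_force: [-11.0, -1.6, 14.8]
cap in seat frame mm [-0.2 -0.2 -0.4] yaw err 179.96
0.0 shift cm [ 0.02 -0.02 -0.04]
```

Contact came at seat height. Releasing, backing off along the normal, and verifying.

```bash
python3 -m inch '[{"dx":0,"dy":0,"dz":-0.08,"rx":0,"ry":0,"rz":0,"jaw":0.8},{"dx":0,"dy":0,"dz":0,"rx":0,"ry":0,"rz":0,"jaw":0.5},{"dx":0,"dy":0,"dz":0,"rx":0,"ry":0,"rz":0,"jaw":0.2},{"dx":0,"dy":0,"dz":0,"rx":0,"ry":0,"rz":0,"jaw":0.2},{"dx":0,"dy":0,"dz":-1,"rx":0,"ry":0,"rz":0,"jaw":0.2},{"dx":0,"dy":0,"dz":-2.5,"rx":0,"ry":0,"rz":0,"jaw":0.2},{"dx":0,"dy":0,"dz":-2.5,"rx":0,"ry":0,"rz":0,"jaw":0.2},{"dx":0.5,"dy":0,"dz":-2,"rx":0,"ry":0,"rz":0,"jaw":0.2},{"dx":1,"dy":0,"dz":-2,"rx":0,"ry":0,"rz":0,"jaw":0.2},{"dx":0,"dy":0,"dz":0,"rx":0,"ry":0,"rz":0,"jaw":0.2},{"dx":0,"dy":0,"dz":0,"rx":0,"ry":0,"rz":0,"jaw":0.2}]'; python3 snap.py w10
python3 - <<'E'
from plan import *
from plant import eyes
s=pickle.load(open("w10.pkl","rb"));M=pose([0,0,0,np.radians(-10.8)])
B=np.array([.4078,.2245,.1]);A=B+M@np.array([0,.14,0])
for nm,S in (("B",B),("A",A)):
  for P in [(-51.5,0,19),(51.5,0,19)]:
    q0=proj(s,S+M@np.array(P)/1000,s["T"])[0]
    try:
        q=cen(s,*q0,w=14);o,d=ray(s,q,s["T"]);b0=S+M[:,2]*.019;X=o+d*(M[:,2]@(b0-o))/(M[:,2]@d);print(nm,q0.round(1),q.round(1),((X-S)@M*1000).round(1))
    except Exception as e: print(nm,q0.round(1),"none")
a=eyes.snapshot("top")["image"];b=pickle.load(open("s0.pkl","rb"))["top"]["image"]
d=cv2.absdiff(a,b).max(2)
for n,(x,y,w) in dict(capc=(354,240,28),tub=(418,287,22),b2=(320,278,20),b1=(403,220,14),olda=(453,239,30)).items(): print(n,np.mean(d[y-w:y+w,x-w:x+w]>40).round(3))
E
```

```text
time: 23.35
eef_pos: [0.3899, 0.3695, 0.2292]
orientation: [3.015, -0.285, 0.667]
contact_force: [0.5, -0.1, 0.2]
width: 0.0681
grasp_force: 0.0
23.35 [0.3899 0.3695 0.2292] [[-0.187  0.975 -0.122  0.407]
 [-0.982 -0.186  0.023  0.367]
 [-0.     0.125  0.992  0.376]
 [ 0.     0.     0.     1.   ]] [ 0.47212659 -0.0994573   0.19683223] 0.0681275106697227 [-1.94  0.31  1.    2.12  0.22  0.69 -2.91]
B [525.2 332.4] [524.4 333. ] [-52.    0.5  19. ]
B [552.3 178.8] [552.  180.2] [50.7  0.  19. ]
A [316.  332.3] [316.7 331.6] [-51.   -0.5  19. ]
A [315.9 178.9] [316.4 181.6] [49.9 -0.3 19. ]
capc 0.149
tub 0.107
b2 0.371
b1 0.001
olda 0.17
```

```bash
python3 -m inch '[{"dx":0,"dy":0,"dz":-3,"rx":0,"ry":-8.3,"rz":0,"jaw":0.2},{"dx":0,"dy":0,"dz":-3,"rx":0,"ry":-8.3,"rz":0,"jaw":0.2},{"dx":0,"dy":0,"dz":-3,"rx":0,"ry":-8.4,"rz":0,"jaw":0.2},{"dx":0,"dy":0,"dz":-1,"rx":0,"ry":0,"rz":-10.5,"jaw":0.2},{"dx":0,"dy":3.5,"dz":0,"rx":0,"ry":0,"rz":0,"jaw":0.2},{"dx":0,"dy":3.5,"dz":0,"rx":0,"ry":0,"rz":0,"jaw":0.2},{"dx":0,"dy":0,"dz":0,"rx":0,"ry":0,"rz":0,"jaw":0.2},{"dx":0,"dy":0,"dz":0,"rx":0,"ry":0,"rz":0,"jaw":0.2}]'; python3 snap.py w11
python3 - <<'E'
from plan import *
M=pose([0,0,0,np.radians(-10.8)])
B=np.array([.4078,.2245,.1]);A=B+M@np.array([0,.14,0])
for f in ("w10","w11"):
  s=pickle.load(open(f+".pkl","rb"))
  for nm,S in (("B",B),("A",A)):
   for P in [(-51.5,0,19),(51.5,0,19)]:
    q0=proj(s,S+M@np.array(P)/1000,s["T"])[0]
    for th in (30,45,70):
      try:
        q=cen(s,*q0,w=11,th=th);o,d=ray(s,q,s["T"]);b0=S+M[:,2]*.019;X=o+d*(M[:,2]@(b0-o))/(M[:,2]@d);print(f,nm,th,q0.round(1),q.round(1),((X-S)@M*1000).round(1))
      except Exception as e: print(nm,q0.round(1),"none")
E
```

```text
time: 24.45
eef_pos: [0.3645, 0.3048, 0.3249]
orientation: [3.142, -0.009, -0.0]
contact_force: [-0.8, 0.2, 0.2]
width: 0.0683
grasp_force: 0.0
24.45 [0.3645 0.3048 0.3249] [[-0.005  0.952  0.306  0.442]
 [-1.    -0.005 -0.002  0.305]
 [-0.    -0.306  0.952  0.45 ]
 [ 0.     0.     0.     1.   ]] [-0.78187107  0.23218316  0.21174591] 0.06831102460535964 [-1.64  0.06  0.87  1.96 -0.05  1.15 -2.33]
w10 B 30 [525.2 332.4] [522. 331.] [-50.5   2.3  19. ]
w10 B 45 [525.2 332.4] [524.3 333.1] [-52.    0.5  19. ]
w10 B 70 [525.2 332.4] [524.3 333.2] [-52.1   0.5  19. ]
w10 B 30 [552.3 178.8] [552.2 180.3] [50.6 -0.1 19. ]
w10 B 45 [552.3 178.8] [552.  180.2] [50.7  0.  19. ]
w10 B 70 [552.3 178.8] [552.1 180.2] [50.7 -0.  19. ]
A [316.  332.3] none
w10 A 45 [316.  332.3] [316.6 334.1] [-52.9  -0.4  19. ]
w10 A 70 [316.  332.3] [316.5 334.2] [-52.9  -0.3  19. ]
A [315.9 178.9] none
w10 A 45 [315.9 178.9] [316.4 181.5] [49.9 -0.3 19. ]
w10 A 70 [315.9 178.9] [316.2 181.5] [50.  -0.2 19. ]
B [396.3 211.6] none
w11 B 45 [396.3 211.6] [395.9 212.1] [-52.    0.1  19. ]
w11 B 70 [396.3 211.6] [395.7 212.2] [-52.2   0.3  19. ]
w11 B 30 [438.7 101.9] [438.7 103. ] [50.8 -0.3 19. ]
w11 B 45 [438.7 101.9] [438.7 103. ] [50.7 -0.3 19. ]
w11 B 70 [438.7 101.9] [438.7 102.7] [50.9 -0.2 19. ]
A [239.6 183.1] none
w11 A 45 [239.6 183.1] [240.1 184.6] [-53.1  -0.4  19. ]
w11 A 70 [239.6 183.1] [240.  184.6] [-53.   -0.3  19. ]
w11 A 30 [245.3  63.5] [246.  62.] [52.6 -0.5 19. ]
w11 A 45 [245.3  63.5] [245.5  65.8] [49.9 -0.3 19. ]
w11 A 70 [245.3  63.5] [245.6  65.8] [49.9 -0.3 19. ]
```

Both caps read within 1.7 mm of their seats at full depth, bolt spacing 103 mm, and the gripper is well clear. Handing in.

```bash
python3 -c "
from plant import ticket
print(ticket.job_done())"
```

```text
the job is handed in; nothing more can be done
None
```

Cap_a is on housing_a and cap_b on housing_b, each measured within about 2 mm of its seat and pressed down with under 30 N; the job was handed in at about 25 s. I never touched the stray cap, tub or blocks on purpose, but I didn't confirm they stayed put, because my last overhead check of them was inconclusive.

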